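# Release the handle-less drawer with the pin

### The arm

A 7-joint arm with a two-finger parallel gripper is mounted at the origin on a cart in front of the work surface, level with it; the furniture and walls round the work are solid. World frame = base frame: x ahead of the robot, y to its left, z up, the work surface at z = 0. Lengths are in m, angles in rad, forces in N, time in s.
With the tool pointing down it reaches from about 0.425 to 0.925 m from the base axis. Payload 6.8 kg.
Tool frame: the origin (TCP) lies at the very end of the fingers, on their centre line; the grasp point (between the pads) lies 19 mm behind it; z points along the fingers, y is the line along which they close (so a half turn about z gives the same grasp; the last joint's range is limited). The gripper opens to 85 mm and grips with 20 to 120 N. Pads are 22 mm wide; open, the fingers measure 114 mm over their backs; the gripper's body (76 mm by 85 mm) begins 54 mm behind the grasp point. The pads swing forward as they close: fully open they stand 13 mm farther back than shut.
Start: joints at [1.156, 0.477, 0.022, 1.555, -0.011, 1.109, -0.083], TCP at [0.204, -0.643, 0.231] pointing down, gripper open.
Joint ranges: [-2.96, 2.96], [-0.34, 2.1], [-1.41, 1.46], [0.24, 2.44], [-1.37, 4.51], [0.17, 1.92], [-2.96, 2.96]. Speed limits (rad/s): [2.39, 2.39, 3.14, 3.14, 3.14, 3.14, 3.14].

### API

Orientations are given as a unit quaternion [w, x, y, z].
In Python, from station import bot gives the robot as it stands.
- The arm moves only by the tool jog_arm, never from a script. Its argument "motion" is a list of rows, each a list of 7 numbers: the turn, a rotation vector about the tool's x, y, z in rad, then the shift along the tool's x, y, z in mm, then the finger opening in mm, from 0 to 85.4. A call has 1 to 10 rows; each row is the pose to reach, as a shift and turn from the pose commanded when the call began, along the tool's axes at that moment; what a row does not reach only later rows make up. A row lasts 1/8 s, in which the tool goes at most 62.5 mm and 10.7 degrees, less where a joint would pass 70% of its speed; a pose out of reach is approached as far as the arm can. A call with a gripper value outside its range is refused whole. The fingers move at their own pace and stop on an object; "grip_force" is the grip in N (left out, the last holds). Time passes only in rows, so rows that repeat a pose let the fingers close. It gives the time, the measured TCP pose, the force, the opening and the grip force at its end, in the units of the state.
- bot.get_obs(): the state, without advancing time (a new reading comes with each control period).
- bot.read_camera(name): name is "scene" or "top" or "wrist"; returns a dict with "pixels" (384x512x3 uint8, red, green, blue), "camera_matrix" (3x3 intrinsics, pixels), "distortion" ([k1, k2, p1, p2, k3] as OpenCV has them; the pictures are not rectified), "T" (4x4, takes a point from camera to world coordinates); the wrist camera has in their place "tool_from_camera" (4x4, takes a point from camera to tool coordinates, whose origin is the TCP and whose axes are the flange's). Camera axes: x right, y down, z forward; pixel columns grow to the right and rows downward; lengths in m; the calibration is good to about 2 mm. A picture is of the moment at which its call begins: read the wrist's pose just before it. There is no depth.
- bot.hand_in(): hands the job in; it is judged then, once.
Trained networks look in a picture, given as the dict that the camera call returned (one of the last four; its "shot" number tells which), for a name from the list of things; names that differ only in an ending like _2 or _b are one class to them, and where a whole thing is asked for, a point or a joint stands for the part that bears it (a point fixed in the world has none). Each returns a list of dicts, best first, with "score" (0 to 1); they miss things now and then, are a little off and sometimes report something else, mostly with a low value. They report only what shows in the picture. A call takes as long as a camera call.
- bot.spot_in(thing, picture): "xy" ([column, row] in pixels, amid what is visible of it).
- bot.tip_of(thing, picture): "xy" ([column, row] in pixels: a listed point, or the origin of a listed thing).
The state is a dict: "t": time; "q": joint angles; "joint_vel": joint speeds; "joint_torque": joint torques, N m; "eef_pos": TCP position; "tool_rot": TCP orientation; "contact_force": force on the tool from outside, world axes, zero at the start; "torque": the same for the moment, N m; "gripper_width": opening from 0.0 (shut) to 1.0 (fully open); "grasp_force": force on a finger pad.
Only numpy, scipy, OpenCV 4.12 (cv2) and the standard library are available. Lean on these libraries where they do the work, as an engineer would, in place of code of your own. Each camera call takes 0.05 s, during which the arm holds its last target. There are 200 camera calls.

### The job

The two small drawer units have no handles; a hidden spring latch holds each drawer. Take the green-handled release pin from its black stand, push its rod down through the hole in the top of the unit with the orange drawer until that drawer springs out, then pull the pin out and hang it back in its stand. Leave the blue drawer shut.

Things in the scene. Friction and masses are not known exactly. Their poses are not given: they have to be found in the camera images.
- release_pin: Loose upright release pin, 90 g, 124 mm long. Origin: tip of the rod; z axis from the tip up to the handle. Steel rod 8 mm thick, 65 mm long; then a steel flange 30 mm across (z 65 to 69 mm); then a round green handle 24 mm thick, z 69 to 124 mm, to be gripped from above at its middle (z about 98 mm).
- stand_hole (a point): Middle of the hole in the top plate of the fixed black bridge-shaped pin stand (foot 80 x 80 mm, plate 56 x 70 mm), at the plate's top face, 80 mm above the worktop; z up. The hole is 18 mm wide and chamfered, through the 8 mm plate into free space. The pin hangs in it by its flange, rod tip 65 mm below this point.
- orange_hole (a point): Middle of the mouth of the 20 mm hole in the top of the fixed grey unit with the orange drawer, in an orange square, 86.5 mm above the worktop; z up, -x towards the drawer front. Unit 150 (x) x 100 (y) x 85 mm, hole central. The sprung latch plate, 32 mm across, lies straight below: the rod tip meets it 31 mm below this point, the latch lets go at 39 mm and bottoms at 48 mm.
- orange_drawer (a joint): How far the orange drawer is out, m: 0 shut and latched, 0.045 fully out. With the rod tip about 44 mm below the hole's mouth (a push of 2 to 5 N) the latch lets go; the drawer springs out by itself towards the robot in under a second and stays out when the pin is withdrawn.
- blue_drawer (a joint): The same for the blue drawer of the twin unit (blue square round its hole), which stands to the left or right of the orange one; it is to stay at 0, shut.

How it is judged:
On the way:
1. the orange drawer springs out while the pin's rod is in its unit's hole (value of joint orange_drawer above 0.012 m and z of release_pin in the frame of orange_hole below -0.012 m and horizontal distance between release_pin and orange_hole below 0.02 m), for 0.05 s.
At the end, for the whole second after the job is handed in: The orange drawer is out by more than 30 mm, the blue drawer is shut (under 6 mm), and the pin hangs at rest in the stand: rod tip more than 58 mm below the stand's top face and within 15 mm sideways of the hole's middle, upright within 10 degrees (value of joint orange_drawer above 0.03 m and value of joint blue_drawer below 0.006 m and horizontal distance between release_pin and stand_hole below 0.015 m and z of release_pin in the frame of stand_hole below -0.058 m and angle between release_pin's own z axis and vertical below 0.18 rad and linear speed of release_pin below 0.02 m/s); the robot touches nothing.
It fails at once if the blue drawer is released (value of joint blue_drawer above 0.01 m).
It also fails if it takes over 48 s, if anything falls off the work surface, if the arm or the gripper's body presses on something with over 40 N, if the wrist force passes 120 N, or if a joint passes its speed limit or range.

## Working session

There is one attempt and no reset: what is moved stays moved. The work goes in short steps, Python scripts to look and compute and a tool call to move; the robot and the scene stay as the last step left them, time stands still between calls to the robot, and variables do not carry over. Pictures are saved under pics/ and viewed, at most 10 in all, crops included, and the job is handed in when it is done.

Besides the shell and the picture viewer there is one more tool, called as name(argument=value, ...) on one line, values as JSON. jog_arm: Moves the arm, as the interface text tells. Its arguments: {"type":"object","properties":{"motion":{"type":"array"},"grip_force":{"type":"number"}},"required":["motion"]}

```bash
mkdir -p pics; cat > h.py <<'E'
import numpy as np, cv2
from station import bot
from scipy.spatial.transform import Rotation as R
def ray(p,xy):
    u=cv2.undistortPoints(np.array([[xy]],float),p["camera_matrix"],np.array(p["distortion"]))[0,0]
    T=np.array(p["T"]); return T[:3,3], T[:3,:3]@np.array([u[0],u[1],1])
def atz(p,xy,z):
    o,d=ray(p,xy); return o+d*(z-o[2])/d[2]
def wristT(p,o):
    T=np.eye(4); q=o["tool_rot"]; T[:3,:3]=R.from_quat([q[1],q[2],q[3],q[0]]).as_matrix(); T[:3,3]=o["eef_pos"]
    p["T"]=T@np.array(p["tool_from_camera"]); return p
E
python3 - <<'E'
from h import *
np.set_printoptions(precision=4,suppress=True)
o=bot.get_obs(); print(o["t"],o["eef_pos"],o["tool_rot"],o["gripper_width"],o["contact_force"])
for c in ["scene","top"]:
    p=bot.read_camera(c); cv2.imwrite(f"pics/{c}0.png",p["pixels"][:,:,::-1])
    for n,z in [("release_pin",.015),("stand_hole",.08),("orange_hole",.0865)]:
        for d in bot.tip_of(n,p)[:2]: print(c,n,d["score"],d["xy"],atz(p,d["xy"],z))
    for n,z in [("release_pin",.11),("orange_drawer",.04),("blue_drawer",.04)]:
        for d in bot.spot_in(n,p)[:2]: print(c,"spot",n,d["score"],d["xy"],atz(p,d["xy"],z))
E
```

```text
0.0 [ 0.2036 -0.6429  0.2303] [-0.0009  0.9883  0.1528 -0.0002] 1.0013501590895837 [ 0.1567 -0.6644 -0.0951]
scene release_pin 0.55 [190.6, 283.0] [0.445  0.3363 0.015 ]
scene stand_hole 0.56 [185.3, 256.7] [0.4462 0.3407 0.08  ]
scene orange_hole 0.72 [283.4, 151.6] [ 0.583  -0.0821  0.0865]
scene spot release_pin 0.71 [184.9, 245.7] [0.4397 0.3435 0.11  ]
scene spot orange_drawer 0.96 [305.6, 187.6] [ 0.4773 -0.0436  0.04  ]
scene spot blue_drawer 0.72 [250.4, 209.5] [0.5071 0.1172 0.04  ]
top release_pin 0.57 [150.0, 231.9] [0.446  0.3417 0.015 ]
top stand_hole 0.84 [144.3, 226.6] [0.4514 0.3383 0.08  ]
top orange_hole 0.89 [335.2, 171.1] [ 0.5744 -0.0867  0.0865]
top spot release_pin 0.77 [138.1, 229.8] [0.4412 0.3433 0.11  ]
top spot blue_drawer 0.47 [246.9, 198.3] [0.5213 0.1124 0.04  ]
```

View pics/top0.png

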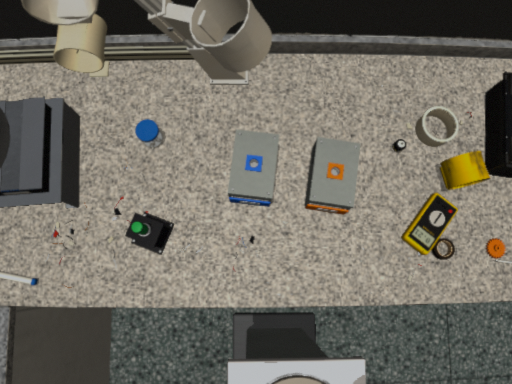

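View pics/scene0.png

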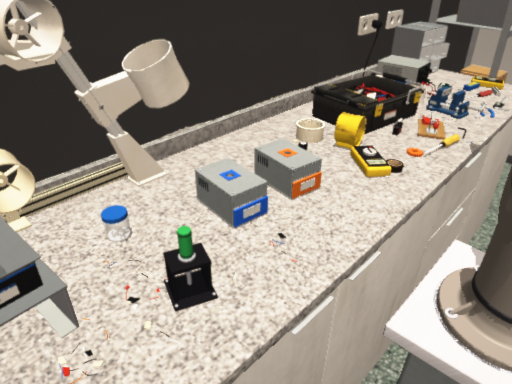

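The top view shows the green handle at about (137,228) in its stand at (150,232), the orange-ringed hole at (336,171) and the blue one at (254,163). The scene view agrees: the orange unit is to the right of the blue one. Next I'll plan the arc over to the stand.

```bash
cat >> h.py <<'E'
def shift(o,tgt,T0=None):
    q=o["tool_rot"]; M=R.from_quat([q[1],q[2],q[3],q[0]]).as_matrix()
    return M.T@(np.array(tgt)-np.array(o["eef_pos"]))*1000
E
python3 - <<'E'
from h import *
o=bot.get_obs(); print(o["q"])
n=22
for i in range(1,n+1):
    f=i/n; r=.674+(.556-.674)*f; a=np.radians(-72.4+(37.7+72.4)*f)
    print(i,shift(o,[r*np.cos(a),r*np.sin(a),.23]).round(0))
E
```

```text
[ 1.15589026  0.47697271  0.02237201  1.55537482 -0.01154188  1.10926982
 -0.08310528]
1 [59. -9.  1.]
2 [115. -22.   1.]
3 [171. -40.   1.]
4 [224. -62.   1.]
5 [274. -89.   1.]
6 [ 321. -119.    1.]
7 [ 365. -154.    1.]
8 [ 406. -192.    1.]
9 [ 443. -233.    1.]
10 [ 476. -277.    1.]
11 [ 504. -323.    1.]
12 [ 528. -371.    1.]
13 [ 548. -420.    1.]
14 [ 563. -471.    1.]
15 [ 574. -522.    1.]
16 [ 579. -574.    1.]
17 [ 581. -625.    1.]
18 [ 577. -676.    1.]
19 [ 570. -726.    1.]
20 [ 558. -775.    1.]
21 [ 542. -821.    1.]
22 [ 522. -866.    1.]
```

jog_arm(motion=[[0,0,0,59,-9,0,85],[0,0,0,115,-22,0,85],[0,0,0,171,-40,0,85],[0,0,0,224,-62,0,85],[0,0,0,274,-89,0,85],[0,0,0,321,-119,0,85],[0,0,0,365,-154,0,85],[0,0,0,406,-192,0,85],[0,0,0,443,-233,0,85],[0,0,0,476,-277,0,85]])

```text
t: 1.95
eef_pos: [0.5749, -0.234, 0.2315]
tool_rot: [0.0, 0.988, 0.153, 0.0]
contact_force: [0.8, -0.1, -0.6]
gripper_width: 0.995
grasp_force: 0.0
```

jog_arm(motion=[[0,0,0,28,-46,0,85],[0,0,0,52,-94,0,85],[0,0,0,60,-130,0,85],[0,0,0,60,-130,0,85],[0,0,0,60,-130,0,85]])

```text
t: 2.58
eef_pos: [0.5919, -0.0946, 0.2314]
tool_rot: [0.0, 0.988, 0.152, 0.0]
contact_force: [-0.0, 0.1, -1.1]
gripper_width: 0.995
grasp_force: 0.0
```

```bash
cat > w.py <<'E'
from h import *
import sys
np.set_printoptions(precision=4,suppress=True)
o=bot.get_obs(); p=wristT(bot.read_camera("wrist"),o); print(o["eef_pos"],p["T"])
for n,z in [("release_pin",.015),("stand_hole",.08),("orange_hole",.0865)]:
    for d in bot.tip_of(n,p)[:2]: print(n,d["score"],d["xy"],atz(p,d["xy"],z))
for d in bot.spot_in("release_pin",p)[:2]: print("spot pin",d["score"],d["xy"],atz(p,d["xy"],.11))
cv2.imwrite(sys.argv[1],p["pixels"][:,:,::-1])
E
python3 w.py pics/w1.png
```

```text
[ 0.5919 -0.0946  0.2314] [[ 0.3004 -0.9199 -0.2521  0.6561]
 [-0.9538 -0.2893 -0.0807 -0.0751]
 [ 0.0013  0.2647 -0.9643  0.3748]
 [ 0.      0.      0.      1.    ]]
orange_hole 0.63 [237.4, 195.6] [ 0.5757 -0.0862  0.0865]
spot pin 0.39 [240.6, 188.9] [ 0.5884 -0.0862  0.11  ]
```

View pics/w1.png

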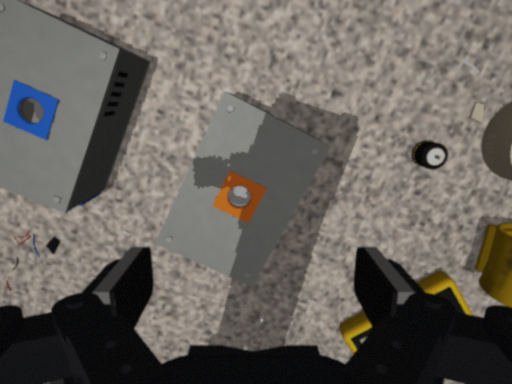

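The wrist view shows the orange square centred near (240,197), which agrees with the top camera to about 2 mm. On to the stand.

jog_arm(motion=[[0,0,0,22,-55,0,85],[0,0,0,36,-110,0,85],[0,0,0,43,-167,0,85],[0,0,0,45,-218,0,85],[0,0,0,41,-269,0,85],[0,0,0,34,-319,0,85],[0,0,0,22,-368,0,85],[0,0,0,6,-414,0,85],[0,0,0,-14,-455,0,85],[0,0,0,-14,-455,0,85]])

```text
t: 4.08
eef_pos: [0.4384, 0.3391, 0.2316]
tool_rot: [-0.001, 0.988, 0.156, -0.0]
contact_force: [0.7, -0.5, -0.9]
gripper_width: 0.993
grasp_force: 0.0
```

```bash
python3 w.py pics/w2.png; python3 - <<'E'
from h import *
# orange square centroid from w1
im=cv2.cvtColor(cv2.imread("pics/w1.png"),cv2.COLOR_BGR2HSV)
m=cv2.inRange(im,(5,150,100),(18,255,255)); m[:150]=0;m[240:]=0;m[:,:200]=0;m[:,280:]=0
c,_=cv2.findContours(m,0,2); r=cv2.minAreaRect(max(c,key=cv2.contourArea)); print(r)
p=bot.read_camera("wrist"); o={"tool_rot":[0,.9883,.1525,0],"eef_pos":[.5919,-.0946,.2314]}
p=wristT(p,o); print("orange",atz(p,r[0],.0865))
print(p["tool_from_camera"])
E
```

```text
[0.4384 0.3391 0.2316] [[ 0.307  -0.9176 -0.2525  0.5026]
 [-0.9517 -0.2964 -0.0802  0.3587]
 [-0.0012  0.2649 -0.9643  0.3749]
 [ 0.      0.      0.      1.    ]]
release_pin 0.94 [254.2, 161.3] [0.4439 0.3391 0.015 ]
release_pin 0.23 [255.2, 173.0] [0.432  0.3341 0.015 ]
stand_hole 0.86 [256.6, 169.9] [0.4478 0.3383 0.08  ]
spot pin 0.72 [257.3, 177.6] [0.4476 0.3379 0.11  ]
((239.2000274658203, 196.60000610351562), (40.24921798706055, 39.35479736328125), 26.56505012512207)
orange [ 0.57523041 -0.08788466  0.0865    ]
[[-1.01924180e-03 -9.64355342e-01 -2.64608647e-01  6.71015438e-02]
 [ 9.99999357e-01 -1.11432694e-03  2.09237265e-04  8.69633646e-04]
 [-4.96639618e-04 -2.64608264e-01  9.64355858e-01 -1.43399242e-01]
 [ 0.00000000e+00  0.00000000e+00  0.00000000e+00  1.00000000e+00]]
```

View pics/w2.png

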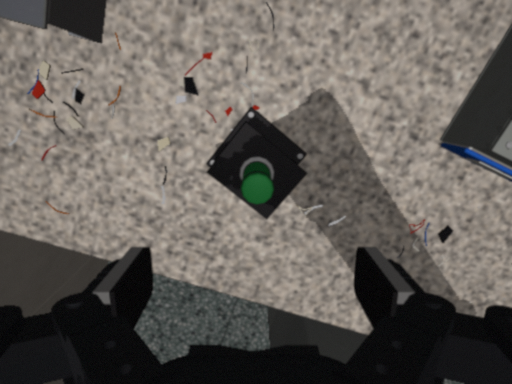

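The wrist view shows the handle top at (258,188) and the flange at (257,170). Now the exact shift.

```bash
python3 - <<'E'
from h import *
o=bot.get_obs(); p=wristT(bot.read_camera("wrist"),o); print(o["t"],o["eef_pos"],o["tool_rot"])
im=cv2.cvtColor(p["pixels"],cv2.COLOR_RGB2HSV); m=cv2.inRange(im,(50,150,70),(80,255,255))
m[:120]=0; m[240:]=0; c,_=cv2.findContours(m,0,2); c=max(c,key=cv2.contourArea); print(cv2.boundingRect(c))
x,y,w,h=cv2.boundingRect(c)
q=(x+w/2-.5,y+h-w/2-.5); a=atz(p,q,.139); print("top",q,a)
for n,z in [("release_pin",.015),("stand_hole",.08)]:
    for d in bot.tip_of(n,p)[:1]: print(n,d["score"],d["xy"],atz(p,d["xy"],z))
print(shift(o,[a[0],a[1],.094]))
E
```

```text
4.375 [0.4423582  0.33455995 0.23120337] [2.45145156e-04 9.88474200e-01 1.51389205e-01 7.12198977e-05]
(234, 178, 30, 29)
top (248.5, 191.5) [0.44616242 0.33826685 0.139     ]
release_pin 0.59 [248.2, 163.2] [0.44427204 0.33961915 0.015     ]
stand_hole 0.63 [246.6, 173.9] [0.4459493  0.34072508 0.08      ]
[  4.73014673  -2.46787516 137.20245808]
```

jog_arm(motion=[[0,0,0,4.5,-3,0,85],[0,0,0,4.5,-3,45,85],[0,0,0,4.5,-3,85,85],[0,0,0,4.5,-3,115,85],[0,0,0,4.5,-3,130,85],[0,0,0,4.5,-3,136,85],[0,0,0,4.5,-3,136,85]])

```text
t: 5.4
eef_pos: [0.445, 0.3405, 0.0958]
tool_rot: [-0.0, 0.988, 0.153, 0.0]
contact_force: [0.7, -0.3, 0.1]
gripper_width: 0.997
grasp_force: 0.0
```

jog_arm(motion=[[0,0,0,0,0,0,40],[0,0,0,0,0,0,20],[0,0,0,0,0,0,15],[0,0,0,0,0,0,15],[0,0,0,0,0,0,15],[0,0,0,0,0,0,15],[0,0,0,0,0,0,15],[0,0,0,0,0,0,15]], grip_force=50)

```text
t: 6.4
eef_pos: [0.4448, 0.3402, 0.0957]
tool_rot: [-0.0, 0.988, 0.153, 0.0]
contact_force: [-0.7, -1.0, 5.8]
gripper_width: 0.268
grasp_force: 48.9
```

jog_arm(motion=[[0,0,0,0,0,-20,15],[0,0,0,0,0,-50,15],[0,0,0,0,0,-85,15],[0,0,0,0,0,-115,15],[0,0,0,0,0,-125,15],[0,0,0,0,0,-125,15],[0,0,0,0,0,-125,15]])

```text
t: 7.28
eef_pos: [0.4439, 0.3394, 0.2187]
tool_rot: [0.001, 0.988, 0.153, -0.001]
contact_force: [-0.3, 0.2, -2.1]
gripper_width: 0.268
grasp_force: 49.0
```

```bash
cat > v.py <<'E'
from h import *
import sys
np.set_printoptions(precision=4,suppress=True)
o=bot.get_obs(); e=np.array(o["eef_pos"]); print(e,o["tool_rot"],o["contact_force"],o["gripper_width"])
rs=[]
for c in ["scene","top"]:
    p=bot.read_camera(c); cv2.imwrite(sys.argv[1]+c+".png",p["pixels"][:,:,::-1])
    for d in bot.tip_of("release_pin",p)[:1]: print(c,d["score"],d["xy"],atz(p,d["xy"],e[2]-.079)); rs.append(ray(p,d["xy"]))
p=wristT(bot.read_camera("wrist"),o); cv2.imwrite(sys.argv[1]+"wrist.png",p["pixels"][:,:,::-1])
for d in bot.tip_of("release_pin",p)[:1]: print("wrist",d["score"],d["xy"],atz(p,d["xy"],e[2]-.079)); rs.append(ray(p,d["xy"]))
A=sum(np.eye(3)-np.outer(d,d)/(d@d) for _,d in rs); b=sum((np.eye(3)-np.outer(d,d)/(d@d))@q for q,d in rs)
if len(rs)>1: print("tri tip",np.linalg.solve(A,b))
E
python3 v.py pics/l_
python3 - <<'E'
import sys; sys.path.insert(0,'.')
from h import *
o=bot.get_obs(); e=o["eef_pos"]
a0=np.arctan2(e[1],e[0]); r0=np.hypot(e[0],e[1]); t=(.5755,-.0872); a1=np.arctan2(t[1],t[0]); r1=np.hypot(*t)
for i in range(1,11):
    f=i/10; r=r0+(r1-r0)*f; a=a0+(a1-a0)*f
    print(shift(o,[r*np.cos(a),r*np.sin(a),e[2]]).round(1))
E
```

```text
[0.4439 0.3394 0.2187] [ 0.0007  0.9883  0.1528 -0.0011] [-0.2719  0.197  -2.0829] 0.2684374948884893
scene 0.58 [183.1, 228.9] [0.4457 0.3395 0.1397]
top 0.37 [136.2, 229.2] [0.4394 0.3388 0.1397]
wrist 0.97 [251.3, 202.0] [0.4444 0.3399 0.1397]
tri tip [0.4427 0.3398 0.14  ]
[15.7 42.3 -0. ]
[28.  85.8 -0. ]
[ 36.8 130.4   0. ]
[ 42.  175.8   0. ]
[ 43.6 221.5   0. ]
[ 41.5 267.5   0. ]
[ 35.6 313.3   0. ]
[2.600e+01 3.587e+02 1.000e-01]
[1.280e+01 4.033e+02 1.000e-01]
[-4.000e+00  4.469e+02  1.000e-01]
```

jog_arm(motion=[[0,0,0,16,42,0,15],[0,0,0,28,86,0,15],[0,0,0,37,130,0,15],[0,0,0,42,176,0,15],[0,0,0,44,222,0,15],[0,0,0,42,268,0,15],[0,0,0,36,313,0,15],[0,0,0,26,359,0,15],[0,0,0,13,403,0,15],[0,0,0,-4,447,0,15]])

```text
t: 8.82
eef_pos: [0.5758, -0.0886, 0.2202]
tool_rot: [-0.0, 0.988, 0.153, 0.0]
contact_force: [0.6, -0.1, -1.1]
gripper_width: 0.267
grasp_force: 49.1
```

jog_arm(motion=[[0,0,0,0,0,20,15],[0,0,0,0,0,38,15],[0,0,0,0,0,38,15],[0,0,0,0,0,38,15]])

```text
t: 9.32
eef_pos: [0.5761, -0.0863, 0.1826]
tool_rot: [-0.0, 0.988, 0.154, 0.0]
contact_force: [0.1, 0.2, 0.5]
gripper_width: 0.268
grasp_force: 49.1
```

```bash
python3 v.py pics/m_; python3 - <<'E'
from h import *
o=bot.get_obs(); print(o["eef_pos"])
for c in ["wrist","scene","top"]:
    p=bot.read_camera(c)
    if c=="wrist": p=wristT(p,o)
    for d in bot.tip_of("orange_hole",p)[:1]: print(c,d["score"],d["xy"],atz(p,d["xy"],.0865))
a=cv2.imread("pics/m_wrist.png")[100:290,150:390]; b=cv2.imread("pics/m_scene.png")[60:250,180:420]
cv2.imwrite("pics/m.png",cv2.resize(np.vstack([a,b]),None,fx=1.57,fy=1.57))
E
```

```text
[ 0.5761 -0.0863  0.1826] [-0.0001  0.9881  0.1535  0.0002] [0.1249 0.2265 0.4557] 0.26798574535336284
scene 0.56 [284.7, 145.5] [ 0.5815 -0.0842  0.1036]
top 0.39 [336.9, 168.0] [ 0.577  -0.0868  0.1036]
wrist 0.71 [252.1, 200.9] [ 0.5777 -0.0859  0.1036]
tri tip [ 0.5786 -0.0853  0.1042]
[ 0.57600388 -0.08705678  0.18277404]
wrist 0.95 [253.1, 196.8] [ 0.57597714 -0.08800135  0.0865    ]
scene 0.89 [285.0, 150.2] [ 0.58538102 -0.09137646  0.0865    ]
top 0.6 [333.7, 167.7] [ 0.5822681  -0.08364429  0.0865    ]
```

View pics/m.png

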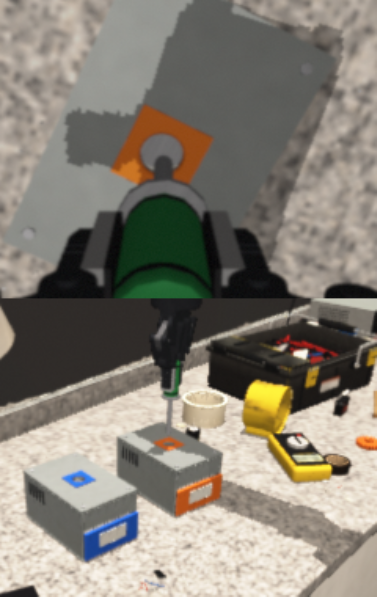

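The rod tip sits at about (163,157) in the wrist crop, just above the hole centre at (162,152), so it is aligned to about 2 mm. I'll push down next.

jog_arm(motion=[[0,0,0,-1,1,8,15],[0,0,0,-1,1,20,15],[0,0,0,-1,1,32,15],[0,0,0,-1,1,42,15],[0,0,0,-1,1,42,15]])

```text
t: 10.55
eef_pos: [0.5743, -0.0884, 0.139]
tool_rot: [-0.0, 0.988, 0.153, -0.001]
contact_force: [0.3, -0.2, -1.8]
gripper_width: 0.264
grasp_force: 49.1
```

jog_arm(motion=[[0,0,0,0,0,6,15],[0,0,0,0,0,12,15],[0,0,0,0,0,18,15],[0,0,0,0,0,18,15],[0,0,0,0,0,18,15],[0,0,0,0,0,18,15],[0,0,0,0,0,18,15]])

```text
t: 11.42
eef_pos: [0.5754, -0.0885, 0.1226]
tool_rot: [0.0, 0.988, 0.153, 0.0]
contact_force: [1.1, 0.2, 2.8]
gripper_width: 0.272
grasp_force: 49.5
```

```bash
python3 v.py pics/n_; python3 -c "
import cv2,numpy as np
a=cv2.imread('pics/n_wrist.png')[100:290,150:390]; b=cv2.imread('pics/n_scene.png')[60:250,180:420]
cv2.imwrite('pics/n.png',cv2.resize(np.vstack([a,b]),None,fx=1.57,fy=1.57))"
```

```text
[ 0.5754 -0.0885  0.1226] [0.0001 0.9883 0.1528 0.0004] [1.103  0.1883 2.8215] 0.2719324548890553
top 0.61 [331.5, 174.5] [ 0.5772 -0.0875  0.0436]
```

View pics/n.png

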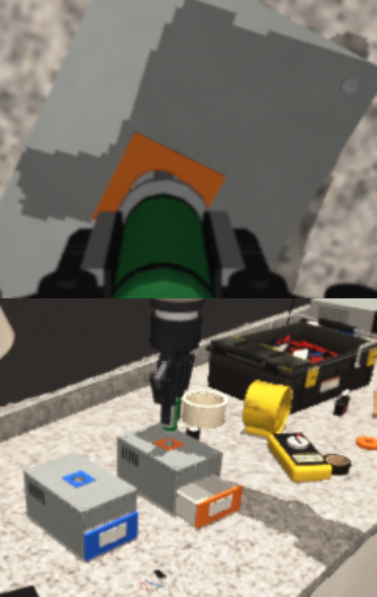

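The orange drawer is out and the blue one is shut. Now I'll withdraw the pin and go back to the stand.

jog_arm(motion=[[0,0,0,0,0,-20,15],[0,0,0,0,0,-45,15],[0,0,0,0,0,-70,15],[0,0,0,0,0,-90,15],[0,0,0,0,0,-96,15],[0,0,0,0,0,-96,15]])

```text
t: 12.48
eef_pos: [0.5745, -0.0885, 0.2176]
tool_rot: [-0.0, 0.988, 0.153, -0.001]
contact_force: [0.3, 1.1, -2.0]
gripper_width: 0.266
grasp_force: 49.4
```

jog_arm(motion=[[0,0,0,18,-45,0,15],[0,0,0,31,-89,0,15],[0,0,0,41,-135,0,15],[0,0,0,47,-180,0,15],[0,0,0,49,-226,0,15],[0,0,0,47,-272,0,15],[0,0,0,42,-318,0,15],[0,0,0,33,-362,0,15],[0,0,0,21,-406,0,15],[0,0,0,5,-448,0,15]])

```text
t: 13.72
eef_pos: [0.4431, 0.3408, 0.2168]
tool_rot: [0.001, 0.988, 0.153, -0.001]
contact_force: [0.5, 0.4, -1.3]
gripper_width: 0.266
grasp_force: 49.4
```

jog_arm(motion=[[0,0,0,0,0,0,15],[0,0,0,0,0,20,15],[0,0,0,0,0,30,15],[0,0,0,0,0,30,15],[0,0,0,0,0,30,15]])

```text
t: 14.35
eef_pos: [0.445, 0.34, 0.1886]
tool_rot: [-0.0, 0.988, 0.152, 0.0]
contact_force: [-0.4, 0.6, -1.8]
gripper_width: 0.271
grasp_force: 49.4
```

```bash
python3 v.py pics/r_; python3 - <<'E'
from h import *
o=bot.get_obs()
for c in ["wrist","scene","top"]:
    p=bot.read_camera(c)
    if c=="wrist": p=wristT(p,o)
    for d in bot.tip_of("stand_hole",p)[:1]: print(c,d["score"],d["xy"],atz(p,d["xy"],.08))
a=cv2.imread('pics/r_wrist.png')[100:290,150:390]; b=cv2.imread('pics/r_scene.png')[160:350,80:320]
cv2.imwrite('pics/r.png',cv2.resize(np.vstack([a,b]),None,fx=1.57,fy=1.57))
E
```

```text
[0.445  0.34   0.1886] [-0.0001  0.9883  0.1525  0.0001] [-0.4365  0.6193 -1.7696] 0.2705743154913125
scene 0.8 [184.5, 245.0] [0.442  0.3426 0.1096]
top 0.66 [333.2, 172.1] [ 0.5662 -0.0768  0.1096]
wrist 0.74 [251.9, 201.9] [0.4458 0.3402 0.1096]
tri tip [0.4987 0.1954 0.1224]
wrist 0.56 [255.0, 190.2] [0.44682132 0.33850171 0.08      ]
scene 0.88 [184.3, 256.5] [0.44785323 0.34160434 0.08      ]
top 0.88 [140.6, 228.6] [0.4469511  0.34636618 0.08      ]
```

View pics/r.png

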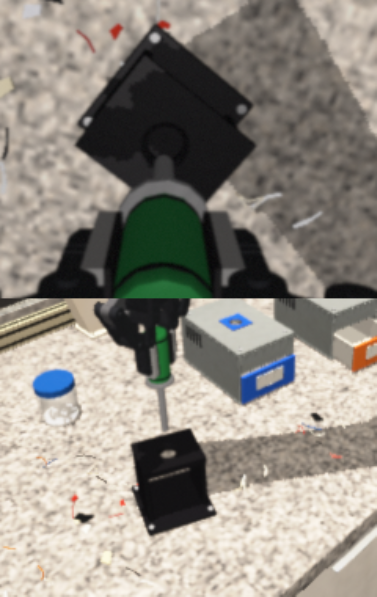

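The tip is right over the stand hole: about (163,160) against the hole at (165,145) in the wrist crop, with the tip 30 mm above it. Lowering.

jog_arm(motion=[[0,0,0,0,1,15,15],[0,0,0,0,1,32,15],[0,0,0,0,1,50,15],[0,0,0,0,1,70,15],[0,0,0,0,1,86,15],[0,0,0,0,1,92,15],[0,0,0,0,1,92,15],[0,0,0,0,1,92,15]])

```text
t: 15.95
eef_pos: [0.4451, 0.3394, 0.0964]
tool_rot: [-0.0, 0.988, 0.153, 0.0]
contact_force: [-0.0, 0.1, -0.8]
gripper_width: 0.264
grasp_force: 49.5
```

jog_arm(motion=[[0,0,0,0,0,0,30],[0,0,0,0,0,0,40],[0,0,0,0,0,0,60],[0,0,0,0,0,0,85],[0,0,0,0,0,0,85],[0,0,0,0,0,0,85],[0,0,0,0,0,0,85],[0,0,0,0,0,0,85]])

```text
t: 16.95
eef_pos: [0.4449, 0.3391, 0.0963]
tool_rot: [0.0, 0.988, 0.153, -0.0]
contact_force: [0.8, 0.5, -0.3]
gripper_width: 0.995
grasp_force: 0.0
```

jog_arm(motion=[[0,0,0,0,0,-15,85],[0,0,0,0,0,-40,85],[0,0,0,0,0,-75,85],[0,0,0,0,0,-110,85],[0,0,0,0,0,-130,85],[0,0,0,0,0,-130,85],[0,0,0,0,0,-130,85],[0,0,0,0,0,-130,85]])

```text
t: 17.95
eef_pos: [0.4443, 0.3387, 0.2252]
tool_rot: [0.001, 0.988, 0.153, -0.001]
contact_force: [0.8, -0.6, 1.1]
gripper_width: 0.995
grasp_force: 0.0
```

```bash
python3 w.py pics/f_w.png; python3 - <<'E'
from h import *
b=bot.read_camera("scene")["pixels"][100:350,80:380,::-1]; a=cv2.imread("pics/f_w.png")[80:280,106:406]
cv2.imwrite("pics/f.png",cv2.resize(np.vstack([a,b]),None,fx=1.3,fy=1.3))
E
```

```text
[0.4443 0.3387 0.2252] [[ 0.3011 -0.9192 -0.2537  0.5088]
 [-0.9536 -0.2899 -0.0814  0.3583]
 [ 0.0012  0.2664 -0.9639  0.3685]
 [ 0.      0.      0.      1.    ]]
release_pin 0.89 [253.3, 164.2] [0.4475 0.3384 0.015 ]
stand_hole 0.98 [251.5, 181.8] [0.4434 0.3388 0.08  ]
spot pin 0.74 [252.5, 185.8] [0.4474 0.3391 0.11  ]
```

View pics/f.png

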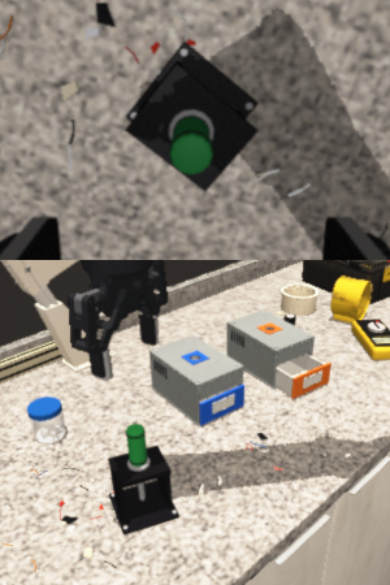

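The pin hangs upright in its stand, the orange drawer is out, the blue one is shut, and the gripper is clear.

```bash
python3 -c "
from station import bot
print(bot.hand_in())"
```

```text
the job is handed in; nothing more can be done
None
```

I released the orange drawer with the pin, hung the pin back in its stand and left the blue drawer shut; the job is handed in at about 18 s, and the judge's result was not shown.

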